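# Load two columns from the gravity track into their cradles

### The arm

A 7-joint arm with a two-finger parallel gripper is mounted at the origin on a cart in front of the work surface, level with it; the furniture and walls round the work are solid. World frame = base frame: x ahead of the robot, y to its left, z up, the work surface at z = 0. Lengths are in m, angles in rad, forces in N, time in s.
With the tool pointing down it reaches from about 0.4 to 0.85 m from the base axis. Payload 10.4 kg.
Tool frame: the origin (TCP) lies midway between the tips of the shut fingers; the grasp point (between the pads) lies 19 mm behind it; x points along the fingers, y is the direction in which the jaws open and shut, and the axes are right-handed (so a half turn about x gives the same grasp; the last joint's range is limited). The gripper opens to 87 mm and grips with 3 to 60 N. Pads are 19 mm wide; open, the fingers measure 117 mm over their backs; the gripper's body (75 mm by 190 mm) begins 51 mm behind the grasp point.
Start: joints at [-1.244, 0.332, -0.065, 1.46, 0.022, 1.35, -0.088], TCP at [0.214, 0.587, 0.223] pointing down, gripper open.
Joint ranges: [-2.6, 2.6], [-0.5, 2.12], [-1.47, 1.34], [0.16, 2.42], [-1.27, 4.41], [0.06, 2.06], [-2.6, 2.6]. Speed limits (rad/s): [2.22, 2.22, 2.79, 2.79, 3.14, 3.14, 3.14].

### API

Orientations are given as a unit quaternion [x, y, z, w].
In Python, from bench import * gives the robot as it stands.
- The arm moves only by the shell command python3 -m inch 'ROWS' [FORCE]. ROWS is JSON, a list that holds one entry, the list of rows, each a list of 7 numbers: the shift along the world's x, y, z each as a share of 120 mm, from -1 to 1, then the turn, a rotation vector about the world's x, y, z each as a share of 2 pi rad, from -1 to 1, then the closure, from 0 (fully open) to 1 (shut). A call has 1 to 10 rows; each row is the pose to reach, as a shift and turn from the pose commanded when the call began, turning the shorter way round; what a row does not reach only later rows make up. A row lasts 1/10 s, in which the tool goes at most 50 mm and 8.59 degrees, less where a joint would pass 70% of its speed; a pose out of reach is approached as far as the arm can. A call with a number of a shift or a turn outside -1 to 1 is refused whole. A call with a gripper value outside its range is refused whole. The fingers move at their own pace and stop on an object; FORCE is the grip in N (left out, the last holds). Time passes only in rows, so rows that repeat a pose let the fingers close. It gives the time, the measured TCP pose, the force and the opening at its end, in the units of the state.
- read_state(): the state, without advancing time (a new reading comes with each control period).
- camera(name): name is "scene" or "top"; returns the picture (384x512x3 uint8, red, green, blue); there is no depth.
- get_calibration(name): a dict with "fx", "fy", "cx", "cy" (pixels), "xyz" and "attitude" of the camera in the world. Camera axes: x right, y up, looking along -z (the intrinsics and any distortion apply to the point x, -y, -z); pixel columns grow to the right and rows downward; lengths in m; the calibration is good to about 2 mm. A picture is of the moment at which its call begins. get_calibration takes no time and is no camera call.
- close_job(): hands the job in, once; it reports no verdict.
The state is a dict: "time": time; "joint_positions": joint angles; "joint_vel": joint speeds; "joint_torque": joint torques, N m; "ee_pos": TCP position; "eef_rot": TCP orientation; "ft_force": force on the tool from outside, world axes, zero at the start; "torque": the same for the moment, N m; "width": finger opening in m.
Only numpy, scipy, OpenCV 4.12 (cv2) and the standard library are available. Lean on these libraries where they do the work, as an engineer would, in place of code of your own. Each camera call takes 0.05 s, during which the arm holds its last target.

### The job

Take the end column from the stop of the gravity track, let the next one roll down to the stop, and lay the first in one of the two cradles, turned so that its long fitting drops into the long pocket and it sits fully down. Then do the same with the second column in the other cradle, so that the third, never lifted off the track, is left lying at the stop. Leave the bottles, glassware and tools around standing where they are.

Things in the scene. Friction and masses are not known exactly. Their poses are not given: they have to be found in the camera images.
- track: fixed aluminium gravity track 225 x 142 mm, rising 10 degrees along its +x; columns lie across it (along y) and roll on a rail at either side, nothing between the rails at tube height. Side guides are 3 mm from the column ends, 26 mm above the rails. Origin on the worktop under the axis of a column at the stop.
- track_stop (a point): centre of a column that lies against the stop at the low end of the track, 77 mm above the worktop; the two stop lugs stand 36 mm above the rails, in front of the fittings only.
- column_1: steel column like a dumb-bell, 128 mm long, about 0.3 kg: bare tube 20 mm thick and 74 mm long between two round fittings 56 mm in diameter, one 36 mm long, the other 18 mm. Origin on its axis, half way along; it balances 10 mm nearer the long end; y runs along it to the long fitting (x, z turn as it rolls). Starts at the stop, long fitting to the track's +y.
- column_1_long_end (a point): centre of the flat end face of column_1 at its long fitting
- column_2: steel column like a dumb-bell, 128 mm long, about 0.3 kg: bare tube 20 mm thick and 74 mm long between two round fittings 56 mm in diameter, one 36 mm long, the other 18 mm. Origin on its axis, half way along; it balances 10 mm nearer the long end; y runs along it to the long fitting (x, z turn as it rolls). Starts second, touching the first, long fitting to the track's -y (36 mm free between tubes).
- column_2_long_end (a point): centre of the flat end face of column_2 at its long fitting
- column_3: steel column like a dumb-bell, 128 mm long, about 0.3 kg: bare tube 20 mm thick and 74 mm long between two round fittings 56 mm in diameter, one 36 mm long, the other 18 mm. Origin on its axis, half way along; it balances 10 mm nearer the long end; y runs along it to the long fitting (x, z turn as it rolls). Starts third, touching the second, long fitting to the track's +y.
- column_3_long_end (a point): centre of the flat end face of column_3 at its long fitting
- cradle_1: fixed grey cradle for one column, 80 (x) x 156 mm (y), z up; origin at centre of underside. Pockets 63 mm wide, floors 22 mm and walls 42 mm above worktop: a 44 mm long one at +y for the long fitting, a 26 mm one at -y for the short. A spine 12 mm wide, 36 mm high between them, free at both sides. Right way round the column lies level with its axis 50 mm up; wrong way it stands 14 mm proud.
- cradle_1_seat (a point): where the middle of a seated column's axis lies in cradle_1, 50 mm above its underside
- cradle_1_long_end (a point): where the long fitting's end face centre lies when a column is seated in cradle_1 (64 mm along y from the seat point)
- cradle_2: second cradle, the same as cradle_1 in every measure and axis; it points roughly the opposite way, and the two may have changed places
- cradle_2_seat (a point): where the middle of a seated column's axis lies in cradle_2, 50 mm above its underside
- cradle_2_long_end (a point): where the long fitting's end face centre lies when a column is seated in cradle_2 (64 mm along y from the seat point)
- amber_bottle: bystander: brown glass bottle with black cap, 62 mm across, 126 mm tall, close beyond the far end of one cradle; origin at the centre of its underside.
- blue_cap_bottle: bystander: small clear bottle with blue cap, 56 mm across, 101 mm tall, close beyond the far end of the other cradle; origin at the centre of its underside.
- steel_beaker: bystander: steel beaker with a strap handle, 103 x 135 x 120 mm tall, left of the track; origin at the centre of its underside.
- crucible: bystander: lidded ceramic crucible, 50 mm across, 57 mm tall, in front of the track; origin at the centre of its underside.
- beaker: bystander: glass beaker, 72 x 82 x 92 mm tall, behind the cradles; origin at the centre of its underside.
- marker: bystander: marker pen lying, 127 mm long, 15 mm high; origin at the centre of its underside.
- powder_jar: bystander: jar with a red lid, 65 mm across, 80 mm tall; origin at the centre of its underside.
- adjustable_wrench: bystander: adjustable wrench lying, 198 mm long, 10 mm high; origin at the centre of its underside.
- water_bath: fixed steel water bath, an open box 300 mm (world x) by 300 mm (world y) and 313 mm tall, standing between the track and the cradles, with a small tap and lever up to 80 mm out of its left side, up to 100 mm high. Origin on the worktop; the box's centre lies 36 mm further towards world -y.

How it is judged:
On the way, in this order (a step that is already met when the one before it is completed fails the run):
1. column_1 has been lifted away from the track and column_2 has rolled to rest at the stop (distance between column_1 and track_stop above 0.085 m and distance between column_2 and track_stop below 0.01 m and angle between the y axis of column_2 and the y axis of track, either way round below 0.1 rad and linear speed of column_2 below 0.02 m/s), for 0.2 s.
2. column_1 sits fully down in one of the cradles, the right way round (((distance between column_1 and cradle_1_seat below 0.009 m and distance between column_1_long_end and cradle_1_long_end below 0.011 m) or (distance between column_1 and cradle_2_seat below 0.009 m and distance between column_1_long_end and cradle_2_long_end below 0.011 m)) and linear speed of column_1 below 0.02 m/s), for 0.2 s.
3. column_2 has been lifted away from the track and column_3 has rolled to rest at the stop (distance between column_2 and track_stop above 0.085 m and distance between column_3 and track_stop below 0.01 m and angle between the y axis of column_3 and the y axis of track, either way round below 0.1 rad and linear speed of column_3 below 0.02 m/s), for 0.2 s.
At the end, for the whole second after the job is handed in: column_1 and column_2 lie at rest in the two cradles, one in each, each with its middle within 9 mm of the seat point and its long end face centre within 11 mm of the cradle's long-end point (right way round, fully down); column_3 lies at rest across the track within 10 mm of the stop position ((((distance between column_1 and cradle_1_seat below 0.009 m and distance between column_1_long_end and cradle_1_long_end below 0.011 m) and (distance between column_2 and cradle_2_seat below 0.009 m and distance between column_2_long_end and cradle_2_long_end below 0.011 m)) or ((distance between column_1 and cradle_2_seat below 0.009 m and distance between column_1_long_end and cradle_2_long_end below 0.011 m) and (distance between column_2 and cradle_1_seat below 0.009 m and distance between column_2_long_end and cradle_1_long_end below 0.011 m))) and distance between column_3 and track_stop below 0.01 m and angle between the y axis of column_3 and the y axis of track, either way round below 0.1 rad and linear speed of each of column_1, column_2, column_3 below 0.02 m/s); the robot touches nothing.
It fails at once if column_3 is lifted off the track or falls from it (height (world z) of column_3 above 0.125 m or height (world z) of column_3 below 0.055 m).
It fails at once if a bystander is moved by more than 30 mm or knocked over (distance of any of amber_bottle, blue_cap_bottle, steel_beaker, crucible, beaker, marker, powder_jar, adjustable_wrench from where it was at the start of the episode above 0.03 m or angle between any of amber_bottle, blue_cap_bottle, steel_beaker, crucible, beaker, powder_jar's own z axis and vertical above 0.5 rad).
It also fails if it takes over 69 s, if anything falls off the work surface, if the arm or the gripper's body presses on something with over 40 N, if the wrist force passes 120 N, or if a joint passes its speed limit or range.

## Working session

There is one attempt and no reset: what is moved stays moved. The work goes in short steps, Python scripts to look and compute and a shell command to move; the robot and the scene stay as the last step left them, time stands still between calls to the robot, and variables do not carry over. Pictures are saved under pics/ and viewed, and the job is handed in when it is done.

```bash
ls; mkdir -p pics; python3 - <<'E'
from bench import *
import cv2
s=read_state()
for k in s: print(k,s[k])
for n in("scene","top"):
    print(n,get_calibration(n))
    cv2.imwrite(f"pics/{n}0.png",cv2.cvtColor(camera(n),cv2.COLOR_RGB2BGR))
E
```

```text
pics
time 0.0
joint_positions [-1.2435913   0.33286129 -0.06469092  1.46097525  0.02160791  1.34988572
 -0.0884724 ]
joint_vel [-7.76153070e-05 -8.72045321e-04 -1.18071359e-04 -8.78559336e-04
  2.97870918e-03 -6.03664737e-04  5.86308384e-04]
joint_torque [-1.21768251e-03 -6.23262548e+01  2.34896393e-02 -3.89898098e+01
 -6.15761708e-02  3.97128391e-02  1.43211200e-04]
ee_pos [0.21407404 0.58677056 0.22174432]
eef_rot [ 0.12252706  0.69638208 -0.12353364  0.69626041]
ft_force [-0.95234654  0.1435401  -0.65272461]
torque [-0.03643966  0.0035151   0.00141282]
width 0.08662816213614587
scene {'fx': 407.3368073816578, 'fy': 407.3368073816578, 'cx': 259.3593393679289, 'cy': 193.19780765282164, 'xyz': array([-0.72252475,  0.58005481,  0.77399096]), 'attitude': array([-0.28697949,  0.43522332,  0.7140069 , -0.46735166])}
top {'fx': 490.5086204049381, 'fy': 490.5086204049381, 'cx': 265.53445111747493, 'cy': 186.63516999317216, 'xyz': array([0.11415723, 0.02740913, 1.90587548]), 'attitude': array([ 0.07232704, -0.070692  , -0.69339389,  0.71342579])}
```

View pics/scene0.png

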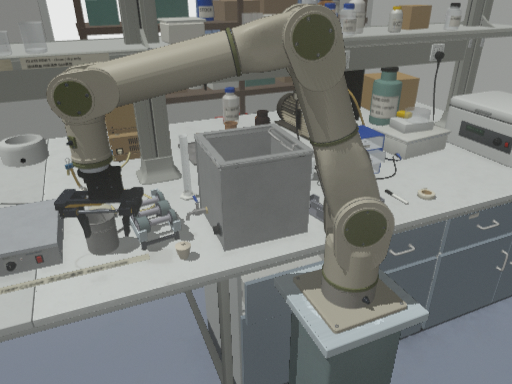

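View pics/top0.png

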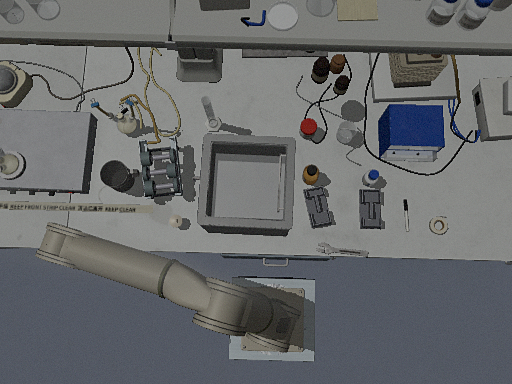

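```bash
cat > h.py <<'E'
import numpy as np, cv2
from scipy.spatial.transform import Rotation as R
from bench import *
def cal(n):
    c=get_calibration(n); return c,R.from_quat(c['attitude']).as_matrix(),np.array(c['xyz'])
def ray(n,u,v):
    c,M,t=cal(n)
    d=np.array([(u-c['cx'])/c['fx'],-(v-c['cy'])/c['fy'],-1.]); return t,M@d
def onz(n,u,v,z):
    t,d=ray(n,u,v); return t+d*(z-t[2])/d[2]
def proj(n,p):
    c,M,t=cal(n); q=M.T@(np.array(p)-t); q=q/-q[2]
    return c['cx']+c['fx']*q[0], c['cy']-c['fy']*q[1]
def snap(n,f,box=None,k=1):
    im=cv2.cvtColor(camera(n),cv2.COLOR_RGB2BGR); cv2.imwrite(f"pics/{f}_raw.png",im)
    if box: u0,v0,u1,v1=box; im=im[v0:v1,u0:u1]
    cv2.imwrite(f"pics/{f}.png",cv2.resize(im,None,fx=k,fy=k,interpolation=cv2.INTER_CUBIC)); return im
E
python3 - <<'E'
from h import *
print(get_calibration('top').keys())
im=cv2.imread('pics/top0.png')
def crop(u0,v0,u1,v1,k,f): cv2.imwrite(f,cv2.resize(im[v0:v1,u0:u1],None,fx=k,fy=k,interpolation=cv2.INTER_CUBIC))
crop(90,120,200,235,5,'pics/trk.png'); crop(290,150,400,240,7,'pics/crd.png')
for (u,v) in [(141,142),(178,142),(145,197),(183,193),(318,208),(371,208)]: print(u,v,onz('top',u,v,.077 if u<200 else .042).round(3))
for (u,v) in [(202,136),(294,138),(202,231),(293,233)]: print(u,v,onz('top',u,v,.313).round(3))
print(onz('top',175,221,.03),R.from_quat(read_state()['eef_rot']).as_matrix().round(3))
E
```

```text
dict_keys(['fx', 'fy', 'cx', 'cy', 'xyz', 'attitude'])
141 142 [0.653 0.525 0.077]
178 142 [0.657 0.381 0.077]
145 197 [0.437 0.492 0.077]
183 193 [0.456 0.35  0.077]
318 208 [ 0.419 -0.167  0.042]
371 208 [ 0.425 -0.371  0.042]
202 136 [0.61  0.256 0.313]
294 138 [ 0.612 -0.056  0.313]
202 231 [0.288 0.238 0.313]
293 233 [ 0.29  -0.058  0.313]
[0.35450851 0.38173685 0.03      ] [[-0.     0.343  0.939]
 [-0.001  0.939 -0.343]
 [-1.    -0.001  0.   ]]
```

View pics/trk.png

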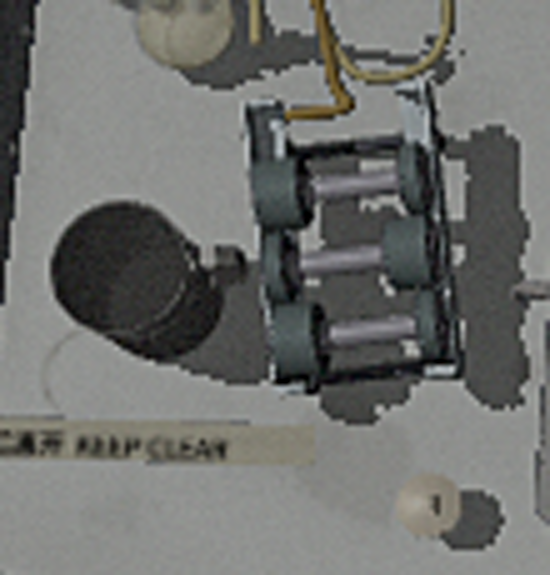

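View pics/crd.png

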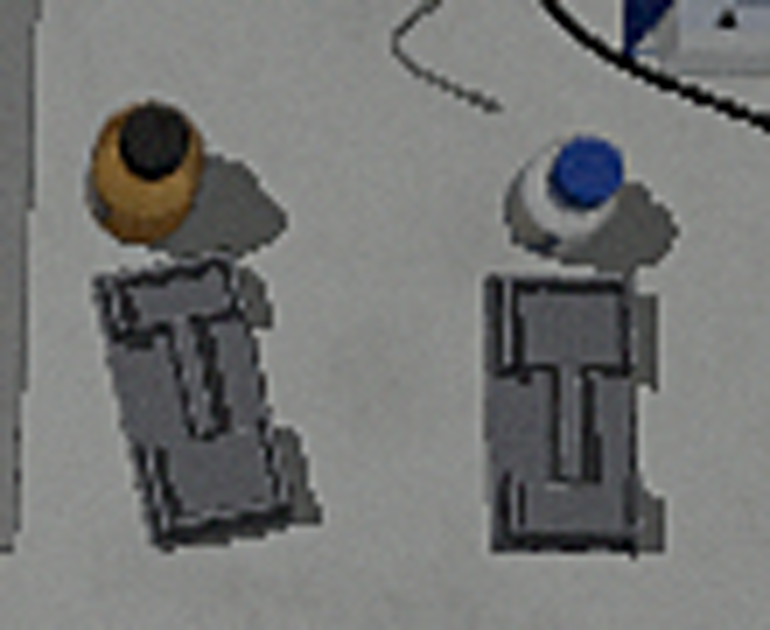

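```bash
python3 - <<'E'
from h import *
im=cv2.imread('pics/top0.png'); 
for p in [(165,186),(160,156),(148,188),(170,205),(158,172),(150,190),(140,175)]:
    print(p,im[p[1],p[0]])
sub=im[140:200,135:190].astype(int)
b,g,r=sub[...,0],sub[...,1],sub[...,2]
m=((r-g>=6)&(r>110)).astype(np.uint8)
n,l,st,c=cv2.connectedComponentsWithStats(m)
for i in range(1,n):
    if st[i,4]>10:
        ys,xs=np.where(l==i); xs=xs+135;ys=ys+140
        P=np.array([onz('top',x,y,.09)[:2] for x,y in zip(xs,ys)])
        w=P.mean(0); U,S,V=np.linalg.svd(P-w); t=(P-w)@V[0]
        print(st[i],w.round(4),V[0].round(3),'ang',np.degrees(np.arctan2(V[0,1],V[0,0])).round(1),'len',np.ptp(t).round(3),np.std((P-w)@V[1])*3.46)
c=cv2.resize(m*255,None,fx=8,fy=8,interpolation=0);cv2.imwrite('pics/m.png',c)
E
```

```text
(165, 186) [119 116 115]
(160, 156) [154 147 148]
(148, 188) [89 90 78]
(170, 205) [137 137 137]
(158, 172) [119 114 116]
(150, 190) [83 80 73]
(140, 175) [77 78 74]
[12  0 12  3 13] [0.6525 0.4774] [ 0.198 -0.98 ] ang -78.6 len 0.043 0.004330357732303043
```

View pics/m.png

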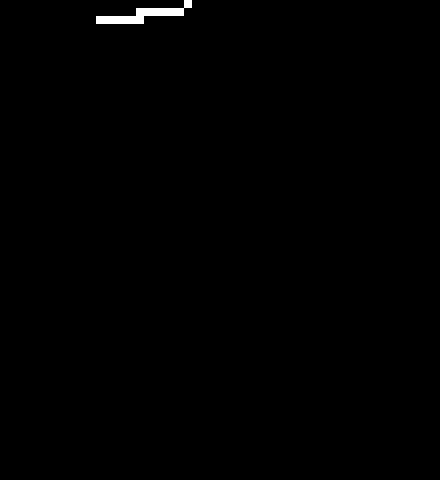

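```bash
cat >> h.py <<'E'
def grid(src,box,k,f,step=5):
    im=cv2.imread(src) if isinstance(src,str) else src
    u0,v0,u1,v1=box
    z=cv2.resize(im[v0:v1,u0:u1],None,fx=k,fy=k,interpolation=cv2.INTER_CUBIC)
    z=cv2.convertScaleAbs(z,alpha=1.4)
    for u in range(u0,u1,step):
        x=int((u-u0+.5)*k); cv2.line(z,(x,0),(x,6),(0,0,255),1); cv2.putText(z,str(u),(x-8,16),0,.33,(0,0,255),1)
    for v in range(v0,v1,step):
        y=int((v-v0+.5)*k); cv2.line(z,(0,y),(6,y),(0,0,255),1); cv2.putText(z,str(v),(8,y+4),0,.33,(0,0,255),1)
    cv2.imwrite(f,z)
E
python3 - <<'E'
from h import *
grid('pics/top0.png',(134,136,190,206),8,'pics/g1.png')
grid('pics/top0.png',(298,160,392,234),8,'pics/g2.png')
E
```

```text
(no output)
```

View pics/g1.png

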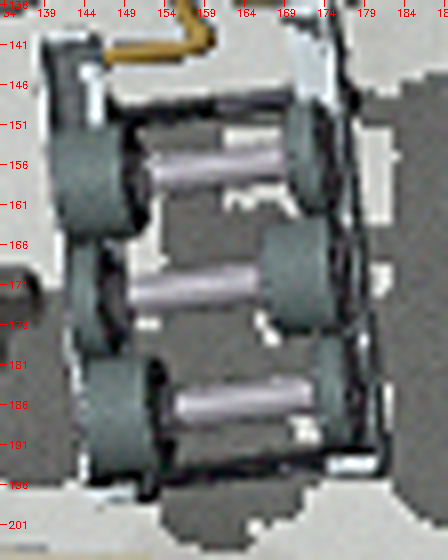

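View pics/g2.png

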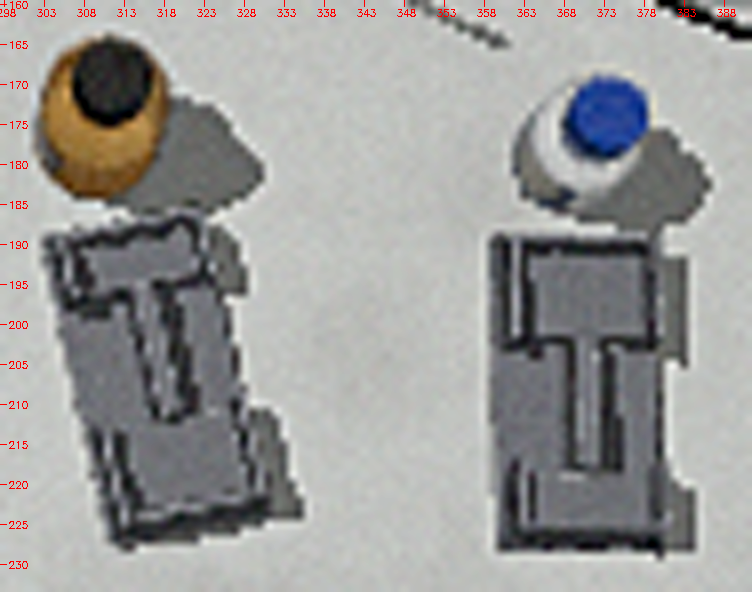

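```bash
cat > m.py <<'E'
from h import *
def P(px,py,z): return onz('top',298+px/8-.5,160+py/8-.5,z)[:2]
def line(a,b,z):
    A,B=P(*a,z),P(*b,z); return A,(B-A)/np.linalg.norm(B-A)
def isect(l1,l2):
    s=np.linalg.solve(np.array([l1[1],-l2[1]]).T,l2[0]-l1[0]); return l1[0]+s[0]*l1[1]
def cr(L,Rr,T,B):
    l=line(*L,0);r=line(*Rr,.042);t=line(*T,.042);b=line(*B,0)
    c=[isect(l,t),isect(r,t),isect(r,b),isect(l,b)]
    print('ang',[np.degrees(np.arctan2(x[1][1],x[1][0])).round(1) for x in (l,r,t,b)],'ctr',np.mean(c,0).round(4),
     'w',[np.linalg.norm(c[0]-c[1]).round(3),np.linalg.norm(c[2]-c[3]).round(3),'len',np.linalg.norm(c[0]-c[3]).round(3),np.linalg.norm(c[1]-c[2]).round(3)])
cr(((492,260),(498,520)),((655,260),(661,540)),((500,236),(650,240)),((510,552),(650,552)))
cr(((46,245),(110,535)),((205,225),(268,500)),((60,236),(195,214)),((125,548),(262,518)))
# spine
for a,b in (((587,350),(585,465)),((148,290),(170,415))):
    A,d=line(a,b,.036); print('spine',A.round(4),P(*b,.036).round(4),np.degrees(np.arctan2(d[1],d[0])))
# tube1
for a,b in (((155.5,186.2),(172,184.3)),((150,172),(165.5,170.2)),((153,157),(168.5,155.3))):
    A=onz('top',*a,.077)[:2];B=onz('top',*b,.077)[:2];d=B-A
    print('tube',A.round(4),B.round(4),np.degrees(np.arctan2(d[1],d[0])).round(1),np.linalg.norm(d))
E
python3 m.py
```

```text
ang [np.float64(-179.3), np.float64(-179.8), np.float64(-89.9), np.float64(-88.4)] ctr [ 0.4243 -0.369 ] w [np.float64(0.071), np.float64(0.069), 'len', np.float64(0.149), np.float64(0.147)]
ang [np.float64(-167.0), np.float64(-167.0), np.float64(-79.0), np.float64(-76.0)] ctr [ 0.426  -0.1657] w [np.float64(0.073), np.float64(0.073), 'len', np.float64(0.15), np.float64(0.147)]
spine [ 0.4443 -0.3716] [ 0.3882 -0.3698] 178.17308174466982
spine [ 0.4677 -0.1593] [ 0.4068 -0.1704] -169.70845415680284
tube [0.4795 0.4558] [0.4887 0.3935] -81.6 0.06295461088219537
tube [0.5343 0.4809] [0.5431 0.4221] -81.5 0.05948162832070621
tube [0.5939 0.4739] [0.6024 0.4146] -81.9 0.059842029321192064
```

```bash
python3 - <<'E'
from h import *
im=cv2.imread('pics/top0.png')
z=cv2.convertScaleAbs(im,alpha=1.8)
for i,(u0,v0,u1,v1) in enumerate([(300,184,336,232),(355,186,387,232)]):
    c=cv2.resize(z[v0:v1,u0:u1],None,fx=12,fy=12,interpolation=0)
    for u in range(u0,u1,2): cv2.putText(c,str(u),((u-u0)*12,8),0,.25,(0,0,255),1)
    for v in range(v0,v1,2): cv2.putText(c,str(v),(0,(v-v0)*12+9),0,.25,(0,0,255),1)
    cv2.imwrite(f'pics/z{i}.png',c)
print(im[196:230:8,355:387,1])
E
```

```text
[[139 138 141 147  85  45  34 114  29  35  86  79  77  82  78  82  79  80
   77  79  78  78  85  50  40  81  77  76  64 145 138 139]
 [137 141 139 148 101  79  77  87  85  30  29  83  80  63  22  88  83 119
   41  40  88  81  76  76  86  73  71  68  56 148 139 140]
 [140 139 140 148  78  77  79  82  83  82  83  85  80  52  33 102  85 102
   29  36  39  88  79  81  81  39 152 140 141 142 141 141]
 [137 138 143 143 114  89  35  41 105  28  82  79  79  83  78  86  84  80
   76  81  77  83  83  81  50  53  76  83 152 153 144 143]
 [136 135 130 143 144  60  36  56  49  55  51  15  51  56  60  19  16  21
   21  73  73  76  31  27  14  19  69  64  60  56 143 139]]
```

View pics/z0.png

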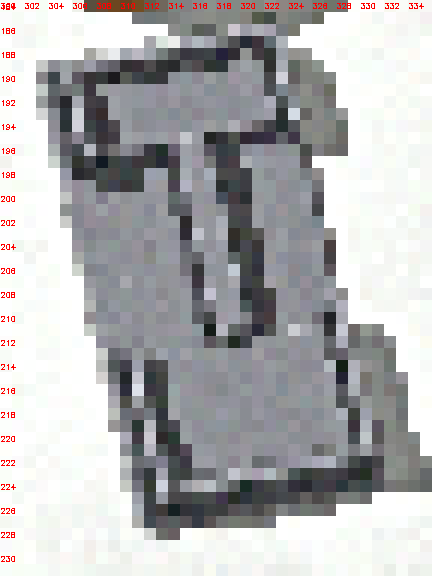

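View pics/z1.png

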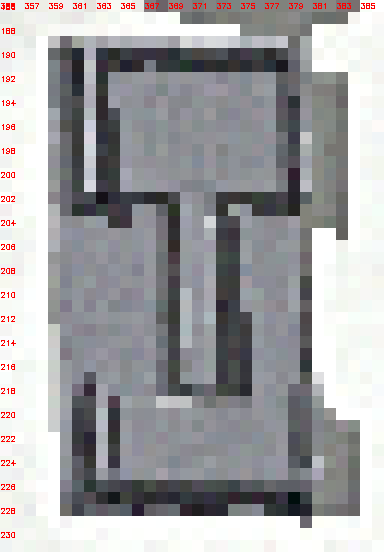

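```bash
python3 - <<'E'
from h import *
def W(u,v,z=.042): return onz('top',u,v,z)[:2]
def an(d): return np.degrees(np.arctan2(d[1],d[0]))
def cr(L,Rr,F,N):
    l=[W(*p) for p in L]; r=[W(*p) for p in Rr]
    dl=l[0]-l[1];dr=r[0]-r[1]; d=dl/np.linalg.norm(dl)+dr/np.linalg.norm(dr); d/=np.linalg.norm(d); n=np.array([-d[1],d[0]])
    ol=np.mean([p@n for p in l]);orr=np.mean([p@n for p in r]); f=W(*F)@d; ne=W(*N)@d
    print('ang',an(dl),an(dr),an(d),'wall dist(71.5)',ol-orr,'inner len(136)',f-ne,'ctr',d*(f+ne)/2+n*(ol+orr)/2)
cr([(362,194),(362.7,222)],[(380,197),(381.4,224)],(371,189.6),(372,225.6))
cr([(306,193.5),(312.7,222)],[(323.3,190),(330,220.5)],(315,188.6),(320,223.3))
E
```

```text
ang 0.7681537102214967 1.8604365401952943 1.3142951252083954 wall dist(71.5) 0.07015738150904216 inner len(136) 0.14013366178980208 ctr [ 0.42680923 -0.37229656]
ang 13.72681049606986 12.485757046657268 13.106283771363563 wall dist(71.5) 0.0673864056949871 inner len(136) 0.13578893753293414 ctr [ 0.42759749 -0.16610286]
```

```bash
python3 -m inch '[[[0.4,-0.25,0,0,0,-0.025,0.3],[0.8,-0.5,0,0,0,-0.05,0.54],[1,-0.62,0,0,0,-0.075,0.54],[1,-0.62,0,0,0,-0.0855,0.54]]]' 40; python3 -m inch '[[[0.4,-0.25,0,0,0,-0.025,0.54],[0.8,-0.5,0,0,0,-0.05,0.54],[1,-0.62,0,0,0,-0.075,0.54],[1,-0.62,0,0,0,-0.0856,0.54]]]'
```

```text
time: 0.5
ee_pos: [0.3411, 0.5079, 0.2224]
eef_rot: [0.308, 0.635, -0.309, 0.638]
ft_force: [-0.2, 0.1, -0.1]
width: 0.0629
time: 0.9
ee_pos: [0.4602, 0.4326, 0.2222]
eef_rot: [0.466, 0.53, -0.467, 0.533]
ft_force: [-0.1, -0.0, 0.8]
width: 0.0407
```

```bash
python3 -m inch '[[[0.18,0.04,-0.1,0,0,0,0.54],[0.18,0.04,-0.45,0,0,0,0.54],[0.18,0.04,-0.45,0,0,0,0.54]]]'; python3 - <<'E'
from h import *
s=read_state();M=R.from_quat(s['eef_rot']).as_matrix();print(s['ee_pos'],M.round(3),s['joint_positions'].round(2),s['width'])
im=cv2.imread('pics/x') ; snap('top','t1'); snap('scene','s1')
grid('pics/t1_raw.png',(134,130,200,206),8,'pics/t1g.png')
grid('pics/s1_raw.png',(50,140,230,280),4,'pics/s1g.png',10)
E
```

```text
time: 1.2
ee_pos: [0.4738, 0.4409, 0.1627]
eef_rot: [0.459, 0.535, -0.466, 0.535]
ft_force: [0.1, -0.1, -0.8]
width: 0.0398
[0.47375024 0.44087872 0.16273377] [[-0.006  0.989  0.145]
 [-0.007  0.145 -0.989]
 [-1.    -0.007  0.006]] [-0.98  0.42  0.22  1.48 -0.09  1.26 -0.61] 0.039750490530573265[ WARN:0@0.505] global loadsave.cpp:275 findDecoder imread_('pics/x'): can't open/read file: check file path/integrity
```

View pics/t1g.png

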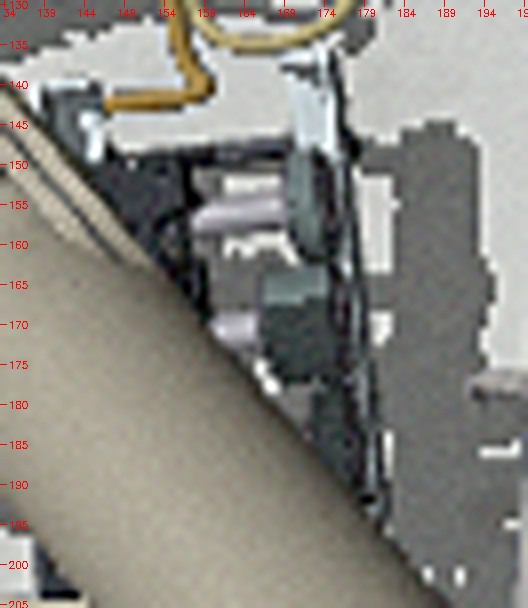

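View pics/s1g.png

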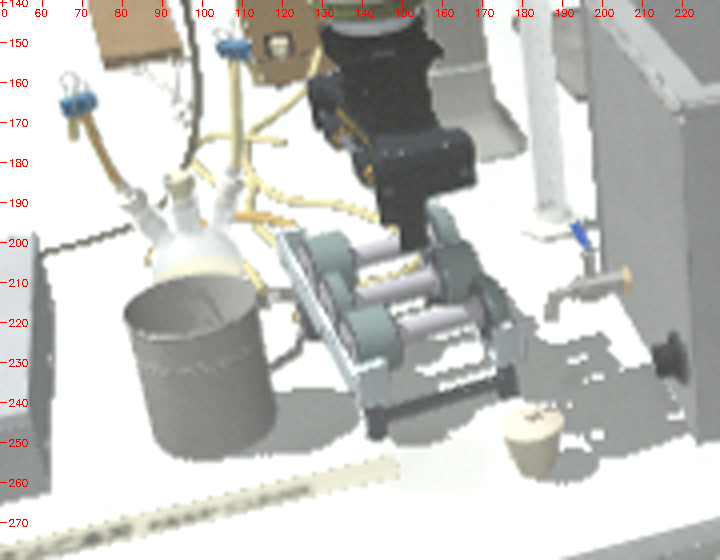

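```bash
python3 - <<'E'
from h import *
s=read_state();print(s['ee_pos'])
c=np.array([.483,.431]);d=np.array([-.146,.989])
for t in (.064,.028,-.046,-.064): print(t,np.round(proj('scene',[*(c+d*t),.077]),1),np.round(proj('top',[*(c+d*t),.077]),1))
print(proj('scene',s['ee_pos']))
grid('pics/s1_raw.png',(125,180,185,250),12,'pics/s2g.png')
E
```

```text
[0.47506161 0.44293711 0.1683986 ]
0.064 [137.7 225.4] [145.3 187.4]
0.028 [148.5 222.4] [154.7 186.3]
-0.046 [169.9 216.3] [174.1 184.1]
-0.064 [174.9 214.9] [178.8 183.5]
(np.float64(150.05599593817166), np.float64(197.40475692271093))
```

View pics/s2g.png

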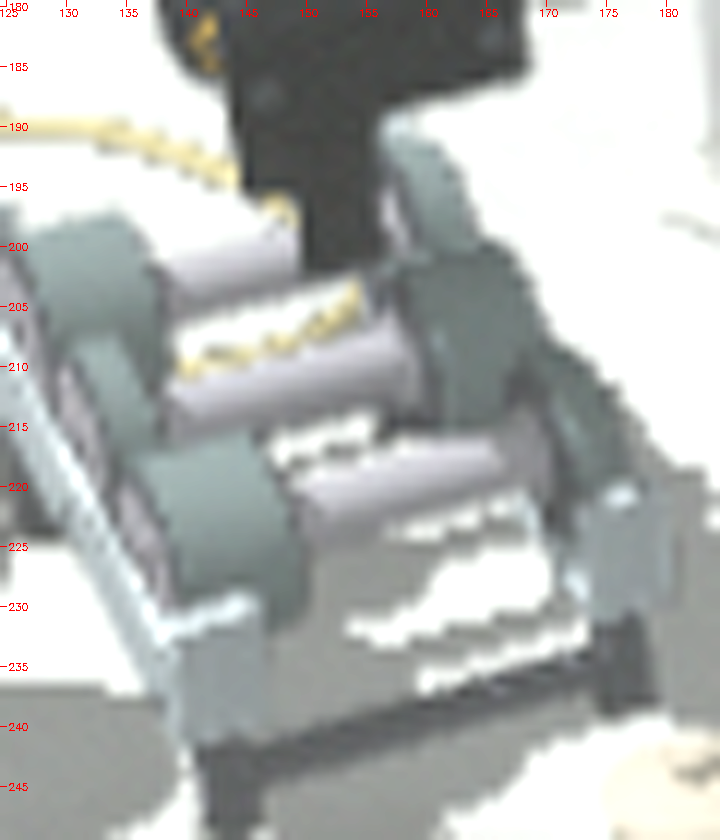

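```bash
python3 -m inch '[[[0.053,-0.048,-0.15,0,0,0,0.54],[0.053,-0.048,-0.35,0,0,0,0.54],[0.053,-0.048,-0.5,0,0,0,0.54],[0.053,-0.048,-0.65,0,0,0,0.54],[0.053,-0.048,-0.75,0,0,0,0.54],[0.053,-0.048,-0.82,0,0,0,0.54],[0.053,-0.048,-0.864,0,0,0,0.54],[0.053,-0.048,-0.864,0,0,0,0.54]]]'; python3 -m inch '[[[0,0,0,0,0,0,0.7],[0,0,0,0,0,0,0.85],[0,0,0,0,0,0,1],[0,0,0,0,0,0,1],[0,0,0,0,0,0,1],[0,0,0,0,0,0,1]]]' 40
```

```text
time: 2.1
ee_pos: [0.4821, 0.4375, 0.065]
eef_rot: [0.462, 0.535, -0.462, 0.535]
ft_force: [0.2, -0.7, -0.7]
width: 0.0401
time: 2.7
ee_pos: [0.4799, 0.4374, 0.0653]
eef_rot: [0.461, 0.536, -0.463, 0.535]
ft_force: [-10.5, -5.0, 7.5]
width: 0.0188
```

```bash
python3 -m inch '[[[-0.01,0,0.08,0,0,0,1],[-0.01,0,0.2,0,0,0,1],[-0.01,0,0.32,0,0,0,1],[-0.01,0,0.44,0,0,0,1],[-0.01,0,0.56,0,0,0,1],[-0.01,0,0.68,0,0,0,1],[-0.01,0,0.8,0,0,0,1],[-0.01,0,0.9,0,0,0,1],[-0.01,0,1,0,0,0,1],[-0.01,0,1,0,0,0,1]]]'; python3 -m inch '[[[0,0,0.3,0,0,0,1],[0,0,0.6,0,0,0,1],[0,0,0.9,0,0,0,1],[0,0,1,0,0,0,1],[0,0,1,0,0,0,1]]]'; python3 - <<'E'
from h import *
snap('scene','s3');snap('top','t3')
grid('pics/s3_raw.png',(90,120,210,250),6,'pics/s3g.png')
E
```

```text
time: 3.7
ee_pos: [0.4816, 0.438, 0.187]
eef_rot: [0.463, 0.535, -0.461, 0.535]
ft_force: [0.2, 0.5, -3.4]
width: 0.0192
time: 4.2
ee_pos: [0.4814, 0.4378, 0.3058]
eef_rot: [0.463, 0.535, -0.461, 0.535]
ft_force: [0.3, 0.3, -4.9]
width: 0.0189
```

View pics/s3g.png

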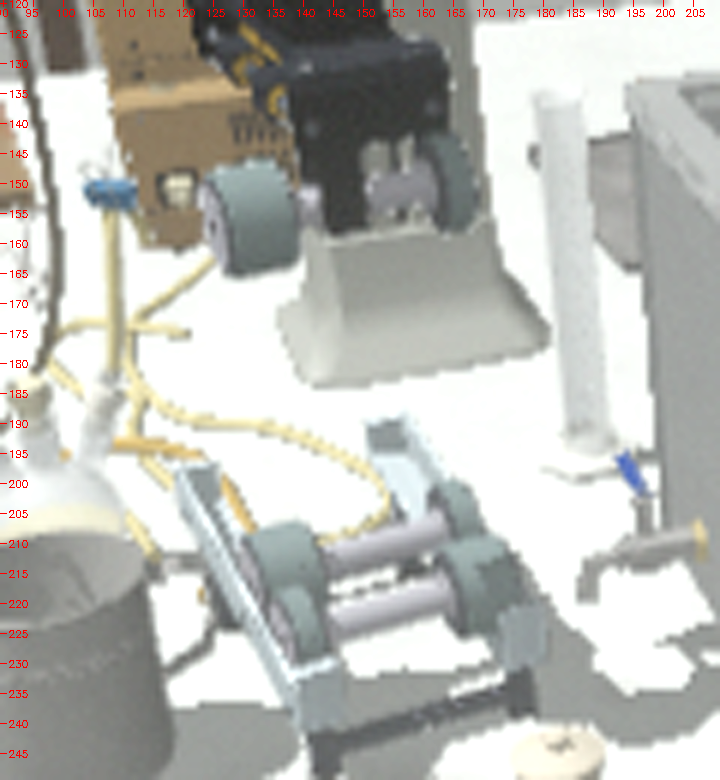

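```bash
python3 -m inch '[[[0,0,0.3,0,0,0,1],[0,0,0.6,0,0,0,1],[0,0,0.85,0,0,0,1],[0,0,0.85,0,0,0,1]]]' 50; for i in 1 ; do python3 -m inch '[[[0,-0.25,0,0,0,-0.013,1],[0,-0.6,0,0,0,-0.026,1],[0,-1,0,0,0,-0.04,1]]]'; done;  python3 -m inch '[[[0,-0.35,0,0,0,-0.013,1],[0,-0.7,0,0,0,-0.026,1],[0,-1,0,0,0,-0.04,1]]]';  python3 -m inch '[[[0,-0.35,0,0,0,-0.013,1],[0,-0.7,0,0,0,-0.026,1],[0,-1,0,0,0,-0.04,1]]]'; python3 -c "
from h import *
print(read_state()['joint_positions'].round(2))"
```

```text
time: 4.7
ee_pos: [0.4815, 0.4379, 0.4089]
eef_rot: [0.463, 0.535, -0.461, 0.535]
ft_force: [0.2, 0.0, -3.5]
width: 0.0185
time: 5.0
ee_pos: [0.48, 0.3168, 0.4027]
eef_rot: [-0.524, -0.473, 0.528, -0.473]
ft_force: [0.8, -1.0, -3.5]
width: 0.0191
time: 5.3
ee_pos: [0.4803, 0.1949, 0.4039]
eef_rot: [-0.58, -0.402, 0.583, -0.402]
ft_force: [0.7, -0.2, -3.7]
width: 0.0189
time: 5.6
ee_pos: [0.4801, 0.0751, 0.404]
eef_rot: [-0.626, -0.326, 0.629, -0.326]
ft_force: [0.2, 0.3, -3.5]
width: 0.0186
[-0.75 -0.03  0.49  1.5   0.02  1.68 -0.87]
```

```bash
python3 -m inch '[[[0,-0.35,0,0,0,-0.013,1],[0,-0.7,0,0,0,-0.026,1],[0,-1,0,0,0,-0.04,1]]]';  python3 -m inch '[[[0,-0.35,0,0,0,-0.013,1],[0,-0.7,0,0,0,-0.026,1],[0,-1,0,0,0,-0.04,1]]]'; python3 -c "
from h import *
print(read_state()['joint_positions'].round(2))"
```

```text
time: 5.9
ee_pos: [0.48, -0.0448, 0.4041]
eef_rot: [-0.662, -0.245, 0.665, -0.245]
ft_force: [1.5, -0.7, -4.2]
width: 0.0188
time: 6.2
ee_pos: [0.4799, -0.1646, 0.4042]
eef_rot: [-0.688, -0.16, 0.69, -0.16]
ft_force: [1.3, 0.3, -3.9]
width: 0.0187
[-0.5   0.01  0.76  1.46 -0.01  1.67 -0.85]
```

```bash
python3 -m inch '[[[-0.07,-0.3,0,0,0,-0.013,1],[-0.14,-0.6,0,0,0,-0.026,1],[-0.2,-0.87,0,0,0,-0.0357,1]]]';  python3 -m inch '[[[-0.07,-0.3,0,0,0,-0.013,1],[-0.14,-0.6,0,0,0,-0.026,1],[-0.2,-0.87,0,0,0,-0.0357,1],[-0.2,-0.87,0,0,0,-0.0357,1]]]'; python3 - <<'E'
from h import *
s=read_state();M=R.from_quat(s['eef_rot']).as_matrix();print(s['ee_pos'],M.round(3),s['joint_positions'].round(2),s['width'])
snap('top','t4'); snap('scene','s4')
E
```

```text
time: 6.5
ee_pos: [0.4557, -0.2684, 0.4041]
eef_rot: [-0.701, -0.082, 0.703, -0.081]
ft_force: [0.3, -0.5, -4.8]
width: 0.0189
time: 6.9
ee_pos: [0.4295, -0.3755, 0.4037]
eef_rot: [-0.705, -0.0, 0.709, -0.001]
ft_force: [-0.5, -0.2, -3.9]
width: 0.0189
[ 0.42952062 -0.37552639  0.40371136] [[-0.005  0.001 -1.   ]
 [-0.    -1.    -0.001]
 [-1.     0.     0.005]] [-0.14  0.25  1.    1.31 -0.21  1.69 -0.75] 0.01893866735682
```

View pics/t4.png

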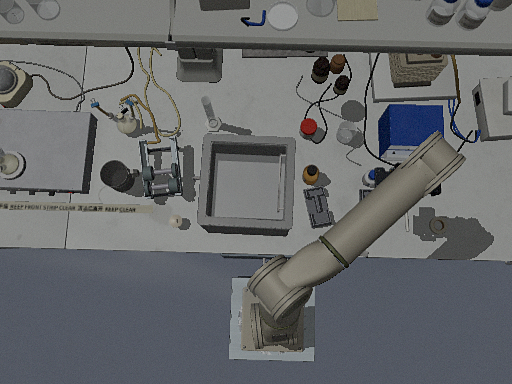

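View pics/s4.png

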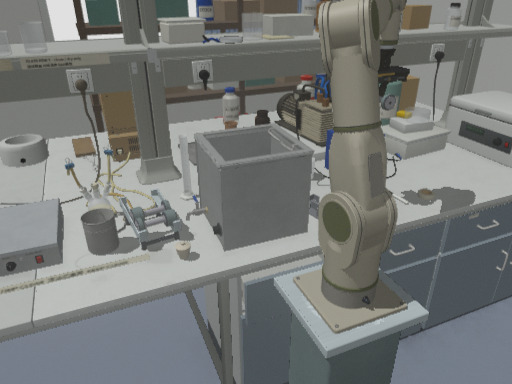

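```bash
python3 - <<'E'
from h import *
grid('pics/s3_raw.png',(118,138,178,172),13,'pics/s5g.png')
p=np.array([.4814,.4378]);d=np.array([-.147,.989])
for a in (0,.006,.012):
    c=p-a*d
    for z in (.315,.319,.323):
        print(a,z,[np.round(proj('scene',[*(c+d*t),z]),1).tolist() for t in (.064,.028,-.046,-.064)])
E
```

```text
0 0.315 [[124.3, 157.9], [136.3, 155.5], [159.9, 150.7], [165.4, 149.6]]
0 0.319 [[124.1, 156.7], [136.1, 154.3], [159.7, 149.5], [165.3, 148.4]]
0 0.323 [[123.9, 155.4], [135.9, 153.0], [159.6, 148.3], [165.1, 147.2]]
0.006 0.315 [[126.3, 157.5], [138.2, 155.1], [161.7, 150.4], [167.3, 149.3]]
0.006 0.319 [[126.1, 156.3], [138.1, 153.9], [161.6, 149.2], [167.1, 148.1]]
0.006 0.323 [[125.9, 155.0], [137.9, 152.6], [161.4, 148.0], [167.0, 146.8]]
0.012 0.315 [[128.3, 157.1], [140.2, 154.7], [163.6, 150.0], [169.1, 148.9]]
0.012 0.319 [[128.1, 155.9], [140.0, 153.5], [163.4, 148.8], [169.0, 147.7]]
0.012 0.323 [[127.9, 154.6], [139.8, 152.3], [163.3, 147.6], [168.8, 146.5]]
```

View pics/s5g.png

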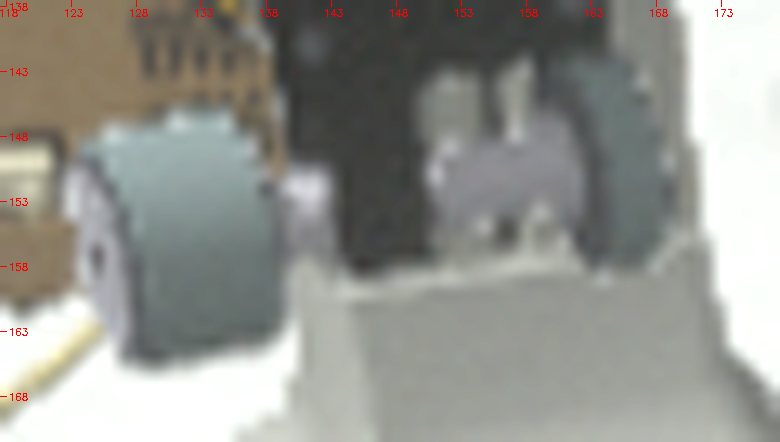

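```bash
python3 -m inch '[[[-0.011,0.007,-0.25,0,0,0.0014,1],[-0.011,0.007,-0.6,0,0,0.0014,1],[-0.011,0.007,-1,0,0,0.0014,1]]]';  python3 -m inch '[[[0,0,-0.35,0,0,0,1],[0,0,-0.7,0,0,0,1],[0,0,-1,0,0,0,1]]]'; python3 -m inch '[[[0,0,-0.25,0,0,0,1],[0,0,-0.45,0,0,0,1],[0,0,-0.6,0,0,0,1],[0,0,-0.7,0,0,0,1],[0,0,-0.75,0,0,0,1],[0,0,-0.75,0,0,0,1],[0,0,-0.75,0,0,0,1]]]'; python3 - <<'E'
from h import *
s=read_state();M=R.from_quat(s['eef_rot']).as_matrix();print(s['ee_pos'],M.round(3),s['joint_positions'].round(2),s['width'])
snap('top','t6'); snap('scene','s6')
E
```

```text
time: 7.3
ee_pos: [0.4324, -0.3689, 0.2848]
eef_rot: [0.707, 0.008, -0.707, 0.008]
ft_force: [0.7, 0.2, -5.0]
width: 0.0186
time: 7.6
ee_pos: [0.4314, -0.3678, 0.1634]
eef_rot: [-0.706, -0.009, 0.708, -0.007]
ft_force: [0.2, 0.6, -3.7]
width: 0.0187
time: 8.3
ee_pos: [0.4321, -0.3706, 0.0775]
eef_rot: [0.707, 0.007, -0.707, 0.008]
ft_force: [0.3, 0.1, -3.5]
width: 0.0187
[ 0.43205446 -0.37060519  0.07751795] [[ 0.001  0.021 -1.   ]
 [-0.001 -1.    -0.021]
 [-1.     0.001 -0.001]] [-0.07  0.45  0.87  1.81 -0.39  1.06 -0.61] 0.018729376497711146
```

View pics/t6.png

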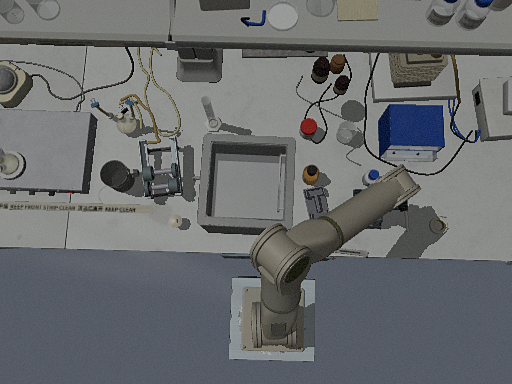

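View pics/s6.png

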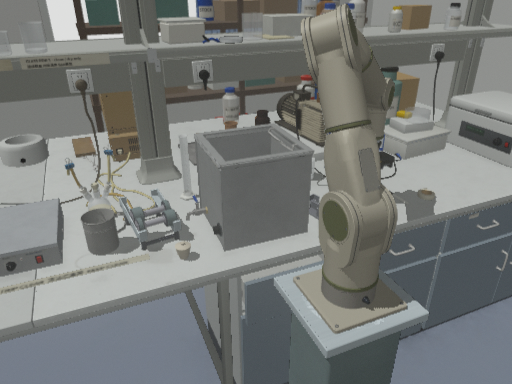

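```bash
python3 -m inch '[[[0,0,-0.05,0,0,0,1],[0,0,-0.1,0,0,0,1],[0,0,-0.15,0,0,0,1],[0,0,-0.15,0,0,0,1]]]' 30;python3 -m inch '[[[0,0,-0.05,0,0,0,1],[0,0,-0.09,0,0,0,1],[0,0,-0.09,0,0,0,1]]]'; python3 -m inch '[[[0,0,-0.03,0,0,0,1],[0,0,-0.05,0,0,0,1],[0,0,-0.05,0,0,0,1]]]'
```

```text
time: 8.8
ee_pos: [0.4311, -0.3701, 0.0578]
eef_rot: [-0.707, -0.007, 0.708, -0.007]
ft_force: [0.4, -0.0, -4.4]
width: 0.019
time: 9.1
ee_pos: [0.4313, -0.3702, 0.0473]
eef_rot: [-0.707, -0.007, 0.707, -0.007]
ft_force: [0.4, -0.5, -4.2]
width: 0.0192
time: 9.4
ee_pos: [0.4315, -0.3704, 0.0418]
eef_rot: [-0.707, -0.007, 0.707, -0.007]
ft_force: [0.7, 0.8, -4.2]
width: 0.0188
```

```bash
python3 -m inch '[[[0,0,-0.015,0,0,0,1],[0,0,-0.03,0,0,0,1],[0,0,-0.03,0,0,0,1]]]'; python3 -m inch '[[[0,0,-0.01,0,0,0,1],[0,0,-0.025,0,0,0,1],[0,0,-0.025,0,0,0,1]]]'
```

```text
time: 9.7
ee_pos: [0.4316, -0.3705, 0.0383]
eef_rot: [-0.707, -0.007, 0.707, -0.007]
ft_force: [0.0, 1.0, -4.2]
width: 0.0192
time: 10.0
ee_pos: [0.4318, -0.3714, 0.0375]
eef_rot: [0.708, 0.007, -0.707, 0.007]
ft_force: [-6.7, 4.9, 20.6]
width: 0.0194
```

```bash
python3 -m inch '[[[0,0,0.005,0,0,0,0.8],[0,0,0.005,0,0,0,0.5],[0,0,0.005,0,0,0,0.45],[0,0,0.005,0,0,0,0.45],[0,0,0.005,0,0,0,0.45]]]'; python3 -m inch '[[[0,0,0.15,0,0,0,0.45],[0,0,0.4,0,0,0,0.45],[0,0,0.7,0,0,0,0.45],[0,0,1,0,0,0,0.45]]]'; python3 -m inch '[[[0,0,0.4,0,0,0,0.45],[0,0,0.8,0,0,0,0.54],[0,0,1,0,0,0,0.54]]]'; python3 -m inch '[[[0,0.2,0.4,0,0,0.01,0.45],[0.2,0.6,0.8,0,0,0.03,0.54],[0.4,1,1,0,0,0.04,0.54]]]'
```

```text
time: 10.5
ee_pos: [0.4318, -0.3705, 0.0361]
eef_rot: [0.707, 0.007, -0.707, 0.007]
ft_force: [-0.5, -0.0, 0.3]
width: 0.0425
time: 10.9
ee_pos: [0.4313, -0.3705, 0.1572]
eef_rot: [-0.707, -0.007, 0.707, -0.007]
ft_force: [0.9, -0.2, 0.3]
width: 0.0476
time: 11.2
ee_pos: [0.4321, -0.3715, 0.2801]
eef_rot: [0.708, 0.006, -0.706, 0.008]
ft_force: [0.1, -0.0, 0.5]
width: 0.0418
time: 11.5
ee_pos: [0.4663, -0.2769, 0.3823]
eef_rot: [0.702, 0.096, -0.7, 0.097]
ft_force: [1.5, -1.1, -0.0]
width: 0.0416
```

```bash
python3 -m inch '[[[0,0.35,0,0,0,0.013,0.54],[0,0.7,0,0,0,0.026,0.54],[0,1,0.1,0,0,0.04,0.54]]]';  python3 -m inch '[[[0,0.35,0,0,0,0.013,0.54],[0,0.7,0,0,0,0.026,0.54],[0,1,0,0,0,0.04,0.54]]]'; python3 -m inch '[[[0,0.35,0,0,0,0.013,0.54],[0,0.7,0,0,0,0.026,0.54],[0,1,0,0,0,0.04,0.54]]]';python3 - <<'E'
from h import *
s=read_state();M=R.from_quat(s['eef_rot']).as_matrix();print(s['ee_pos'],M.round(3),s['joint_positions'].round(2),s['width'])
snap('top','t7'); snap('scene','s7')
grid('pics/t7_raw.png',(298,160,392,234),8,'pics/t7g.png')
E
```

```text
time: 11.8
ee_pos: [0.4663, -0.154, 0.3909]
eef_rot: [-0.682, -0.185, 0.683, -0.184]
ft_force: [0.5, 0.6, 0.6]
width: 0.0403
time: 12.1
ee_pos: [0.4665, -0.0341, 0.3918]
eef_rot: [0.654, 0.269, -0.654, 0.268]
ft_force: [0.7, -0.6, -0.2]
width: 0.0396
time: 12.4
ee_pos: [0.4664, 0.0859, 0.3916]
eef_rot: [0.615, 0.348, -0.615, 0.348]
ft_force: [0.8, -0.3, 0.4]
width: 0.0401
[0.46643306 0.08588887 0.39162087] [[ 0.     0.857 -0.515]
 [ 0.    -0.515 -0.857]
 [-1.    -0.    -0.   ]] [-0.8  -0.07  0.49  1.55  0.03  1.65 -0.85] 0.04012735095294781
```

View pics/t7g.png

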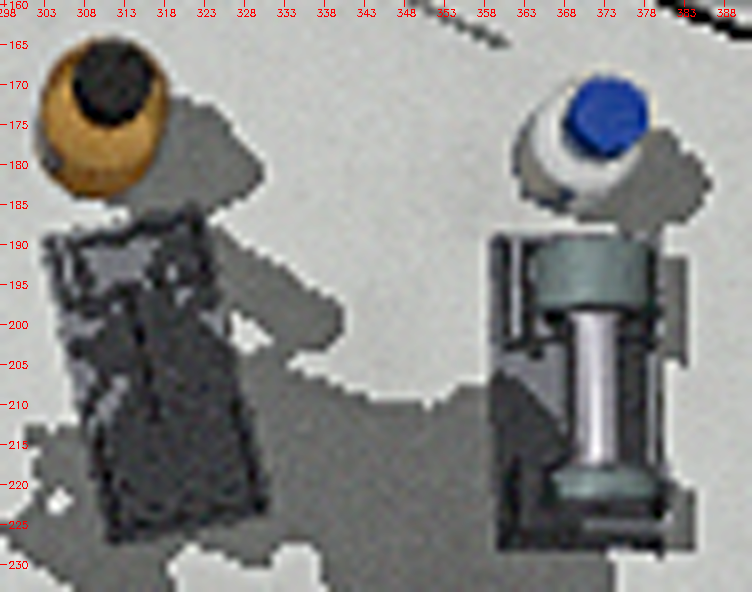

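View pics/s7.png

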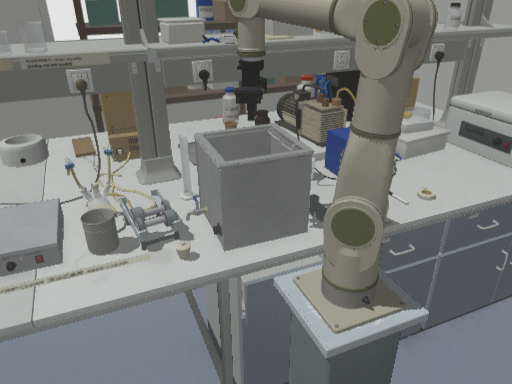

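```bash
python3 - <<'E'
from h import *
for z in (.078,.092):
    a=onz('top',372,188.7,z);b=onz('top',372.3,222.3,z);print(a,b,(a+b)/2,a[0]-b[0])
for p in ((.489,-.3705),(.361,-.3705)): print(proj('top',[*p,.078]),proj('top',[*p,.05]))
# tube
a=onz('top',371.6,199,.05);b=onz('top',372.1,216,.05);print(a,b)
E
```

```text
[ 0.49308622 -0.36774461  0.078     ] [ 0.36453132 -0.36690952  0.078     ] [ 0.42880877 -0.36732706  0.078     ] 0.12855490418304788
[ 0.49018394 -0.36471806  0.092     ] [ 0.36261366 -0.36388937  0.092     ] [ 0.4263988  -0.36430372  0.092     ] 0.12757028095459572
(np.float64(372.74205958821517), np.float64(189.7741424613782)) (np.float64(371.18322634581915), np.float64(191.1899773099116))
(np.float64(373.27332661345906), np.float64(223.2636299276625)) (np.float64(371.68516597266375), np.float64(224.20663702582516))
[ 0.4584365 -0.3716451  0.05     ] [ 0.39254782 -0.37255859  0.05      ]
```

```bash
python3 - <<'E'
from h import *
grid('pics/t7_raw.png',(134,136,190,206),10,'pics/g8.png')
grid('pics/s7_raw.png',(110,185,185,250),10,'pics/g9.png')
E
```

```text
(no output)
```

View pics/g8.png

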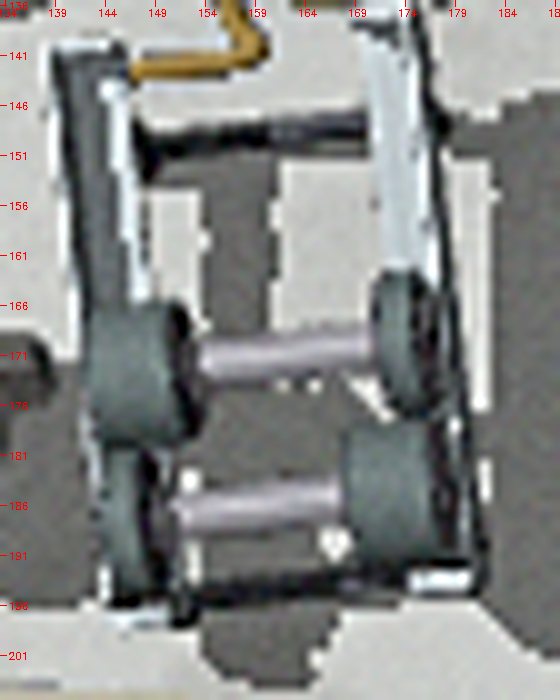

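View pics/g9.png

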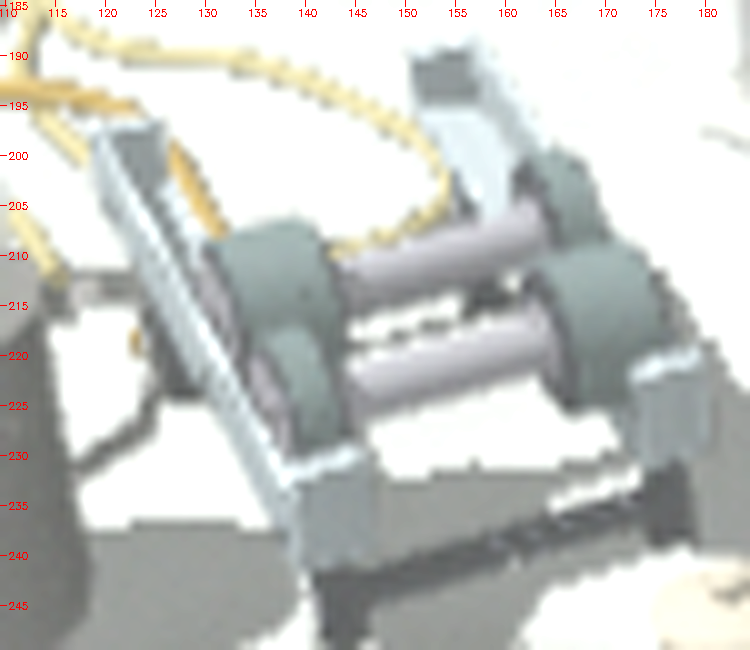

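```bash
python3 -m inch '[[[0.02,0.3,0,0,0,0.013,0.54],[0.03,0.62,0,0,0,0.026,0.54],[0.04,0.943,0,0,0,0.0365,0.54]]]';  python3 -m inch '[[[0.02,0.3,0,0,0,0.013,0.54],[0.03,0.62,0,0,0,0.026,0.54],[0.04,0.943,0,0,0,0.0365,0.54]]]';  python3 -m inch '[[[0.02,0.3,0,0,0,0.013,0.54],[0.03,0.62,0,0,0,0.026,0.54],[0.04,0.943,0,0,0,0.0365,0.54],[0.04,0.943,0,0,0,0.0365,0.54],[0.04,0.943,0,0,0,0.0365,0.54]]]'; python3 - <<'E'
from h import *
s=read_state();M=R.from_quat(s['eef_rot']).as_matrix();print(s['ee_pos'],M.round(3),s['joint_positions'].round(2),s['width'])
E
```

```text
time: 12.8
ee_pos: [0.4718, 0.1973, 0.3918]
eef_rot: [0.572, 0.415, -0.572, 0.415]
ft_force: [1.0, -0.1, 0.9]
width: 0.04
time: 13.1
ee_pos: [0.4768, 0.3107, 0.3917]
eef_rot: [0.521, 0.478, -0.521, 0.478]
ft_force: [0.4, -0.9, 0.1]
width: 0.0399
time: 13.6
ee_pos: [0.4816, 0.4232, 0.3908]
eef_rot: [0.463, 0.534, -0.464, 0.535]
ft_force: [0.2, -0.5, -0.2]
width: 0.0399
[0.48156863 0.42316007 0.39075828] [[-0.     0.99   0.142]
 [-0.002  0.142 -0.99 ]
 [-1.    -0.001  0.002]] [-0.99  0.35  0.3   1.11 -0.1   1.7  -0.58] 0.039910058918777795
```

```bash
python3 -m inch '[[[-0.005,0.018,-0.3,0,0,0,0.54],[-0.005,0.018,-0.65,0,0,0,0.54],[-0.005,0.018,-1,0,0,0,0.54]]]'; python3 -m inch '[[[0,0,-0.35,0,0,0,0.54],[0,0,-0.7,0,0,0,0.54],[0,0,-0.9,0,0,0,0.54],[0,0,-1,0,0,0,0.54],[0,0,-1,0,0,0,0.54]]]'; python3 -m inch '[[[0,0,-0.15,0,0,0,0.54],[0,0,-0.3,0,0,0,0.54],[0,0,-0.45,0,0,0,0.54],[0,0,-0.58,0,0,0,0.54],[0,0,-0.67,0,0,0,0.54],[0,0,-0.725,0,0,0,0.54],[0,0,-0.725,0,0,0,0.54]]]';python3 -m inch '[[[0,0,0,0,0,0,0.7],[0,0,0,0,0,0,0.85],[0,0,0,0,0,0,1],[0,0,0,0,0,0,1],[0,0,0,0,0,0,1],[0,0,0,0,0,0,1]]]' 40
```

```text
time: 13.9
ee_pos: [0.4816, 0.4235, 0.2714]
eef_rot: [0.465, 0.533, -0.463, 0.534]
ft_force: [-0.1, -0.4, -0.5]
width: 0.0402
time: 14.4
ee_pos: [0.4809, 0.4238, 0.1511]
eef_rot: [0.463, 0.534, -0.464, 0.534]
ft_force: [-0.6, -0.2, -0.6]
width: 0.0401
time: 15.1
ee_pos: [0.4806, 0.4251, 0.0643]
eef_rot: [0.463, 0.534, -0.463, 0.534]
ft_force: [0.5, 0.6, 0.3]
width: 0.04
time: 15.7
ee_pos: [0.4815, 0.4256, 0.0653]
eef_rot: [0.464, 0.534, -0.462, 0.535]
ft_force: [5.0, 1.7, 1.8]
width: 0.0192
```

```bash
python3 -m inch '[[[0,0,0.08,0,0,0,1],[0,0,0.2,0,0,0,1],[0,0,0.32,0,0,0,1],[0,0,0.44,0,0,0,1],[0,0,0.56,0,0,0,1],[0,0,0.68,0,0,0,1],[0,0,0.8,0,0,0,1],[0,0,0.9,0,0,0,1],[0,0,1,0,0,0,1],[0,0,1,0,0,0,1]]]'; python3 -m inch '[[[0,0,0.3,0,0,0,1],[0,0,0.6,0,0,0,1],[0,0,0.9,0,0,0,1],[0,0,1,0,0,0,1],[0,0,1,0,0,0,1]]]' 50; python3 - <<'E'
from h import *
s=read_state();print(s['ee_pos'])
snap('scene','s10')
grid('pics/s10_raw.png',(110,130,180,250),8,'pics/s10g.png')
p=s['ee_pos'][:2];d=np.array([.147,-.989])
for a in (0,.006,.012):
    c=p-a*d
    print(a,[np.round(proj('scene',[*(c+d*t),s['ee_pos'][2]+.012]),1).tolist() for t in (.064,.028,-.046,-.064)])
E
```

```text
time: 16.7
ee_pos: [0.4814, 0.4259, 0.1868]
eef_rot: [0.464, 0.534, -0.462, 0.534]
ft_force: [-0.9, 0.0, -3.0]
width: 0.0191
time: 17.2
ee_pos: [0.4811, 0.4257, 0.3055]
eef_rot: [0.464, 0.534, -0.462, 0.534]
ft_force: [0.2, 0.7, -5.5]
width: 0.0188
[0.48113409 0.42568285 0.30551473]
0 [[169.2, 148.3], [158.1, 150.6], [134.4, 155.4], [128.4, 156.6]]
0.006 [[167.4, 148.7], [156.2, 150.9], [132.4, 155.8], [126.4, 157.0]]
0.012 [[165.6, 149.1], [154.4, 151.3], [130.4, 156.2], [124.3, 157.4]]
```

View pics/s10g.png

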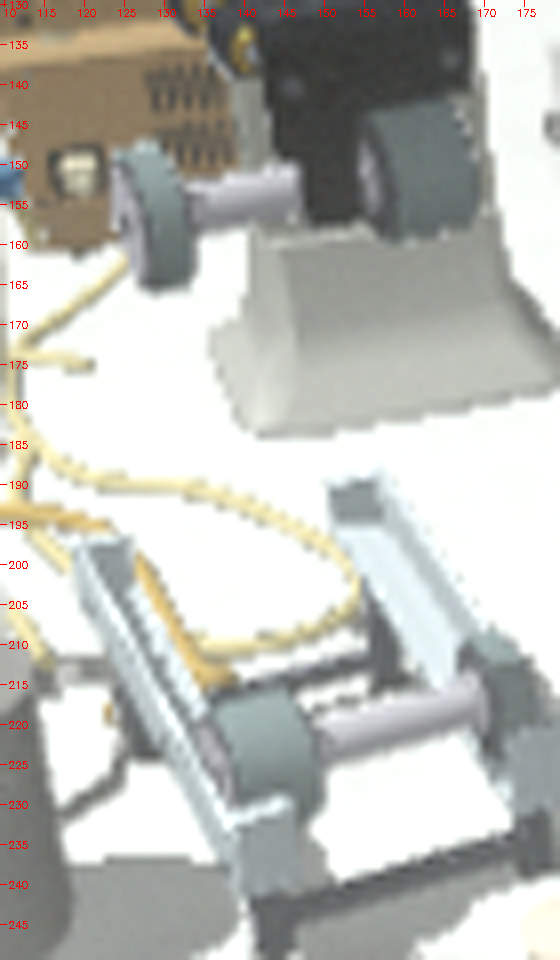

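```bash
python3 - <<'E'
from h import *
for z in (.04,.2,.3,.4,.5,.6): print(z,proj('top',[.432,-.371,z]),proj('scene',[.432,-.371,z]))
# arm elbow: triangulate t6 top (283,255) with s6 scene candidates
for z in (.5,.7,.9): print(z,onz('top',283,255,z))
E
```

```text
0.04 (np.float64(370.98464440377927), np.float64(206.20777345102613)) (np.float64(363.97701105525465), np.float64(192.09971677654713))
0.2 (np.float64(380.54756004581515), np.float64(198.86406147690371)) (np.float64(368.8086600675015), np.float64(154.41188795823436))
0.3 (np.float64(387.45543507731384), np.float64(193.5592520983115)) (np.float64(372.0681365986788), np.float64(128.98731898955606))
0.4 (np.float64(395.24382687114087), np.float64(187.57826175849635)) (np.float64(375.5328970196733), np.float64(101.96149461532542))
0.5 (np.float64(404.0925489066636), np.float64(180.7830051233437)) (np.float64(379.2229652536273), np.float64(73.17822422944957))
0.6 (np.float64(414.2339513719054), np.float64(172.99505200253844)) (np.float64(383.16105699156697), np.float64(42.46032089787823))
0.5 [ 0.20584661 -0.02048174  0.5       ]
0.7 [ 0.19280287 -0.01366878  0.7       ]
0.9 [ 0.17975913 -0.00685582  0.9       ]
```

```bash
python3 -m inch '[[[0,0,0.3,0,0,0,1],[0,0,0.65,0,0,0,1],[0,0,0.95,0,0,0,1]]]'; for i in 1; do python3 -m inch '[[[-0.03,-0.3,0,0,0,-0.015,1],[-0.065,-0.65,0,0,0,-0.031,1],[-0.101,-0.986,0,0,0,-0.0474,1]]]'; done; python3 -m inch '[[[-0.03,-0.33,0,0,0,-0.015,1],[-0.065,-0.66,0,0,0,-0.031,1],[-0.101,-0.986,0,0,0,-0.0474,1]]]'; python3 -m inch '[[[-0.03,-0.33,0,0,0,-0.015,1],[-0.065,-0.66,0,0,0,-0.031,1],[-0.101,-0.986,0,0,0,-0.0474,1]]]';  python3 -m inch '[[[-0.03,-0.33,0,0,0,-0.015,1],[-0.065,-0.66,0,0,0,-0.031,1],[-0.101,-0.986,0,0,0,-0.0474,1]]]';  python3 -m inch '[[[-0.03,-0.33,0,0,0,-0.015,1],[-0.065,-0.66,0,0,0,-0.031,1],[-0.101,-0.986,0,0,0,-0.0474,1],[-0.101,-0.986,0,0,0,-0.0474,1]]]';python3 - <<'E'
from h import *
s=read_state();M=R.from_quat(s['eef_rot']).as_matrix();print(s['ee_pos'],M.round(3),s['joint_positions'].round(2),s['width'],np.degrees(np.arctan2(M[1,1],M[0,1])))
snap('top','t11'); snap('scene','s11')
E
```

```text
time: 17.55
ee_pos: [0.4803, 0.4252, 0.4175]
eef_rot: [0.462, 0.534, -0.464, 0.534]
ft_force: [0.7, 0.2, -3.7]
width: 0.0186
time: 17.85
ee_pos: [0.4681, 0.3055, 0.4156]
eef_rot: [-0.537, -0.459, 0.54, -0.459]
ft_force: [0.3, 0.1, -3.7]
width: 0.0188
time: 18.15
ee_pos: [0.4556, 0.1871, 0.4159]
eef_rot: [-0.599, -0.374, 0.602, -0.374]
ft_force: [0.6, -0.3, -3.1]
width: 0.0185
time: 18.45
ee_pos: [0.4435, 0.0689, 0.4161]
eef_rot: [-0.648, -0.281, 0.65, -0.281]
ft_force: [0.3, -0.5, -3.2]
width: 0.0186
time: 18.75
ee_pos: [0.4313, -0.0493, 0.4163]
eef_rot: [-0.682, -0.181, 0.685, -0.181]
ft_force: [1.5, -0.7, -3.3]
width: 0.0187
time: 19.15
ee_pos: [0.4181, -0.1717, 0.4168]
eef_rot: [-0.702, -0.075, 0.704, -0.075]
ft_force: [-0.4, 0.7, -3.0]
width: 0.019
[ 0.41814899 -0.17174577  0.41682916] [[-0.002  0.211 -0.977]
 [-0.001 -0.977 -0.211]
 [-1.     0.     0.002]] [-0.59 -0.18  0.76  1.55  0.13  1.72 -1.18] 0.01895244951316898 -77.8223570434949
```

View pics/t11.png

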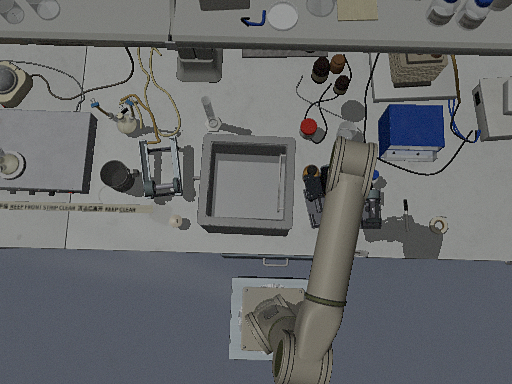

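View pics/s11.png

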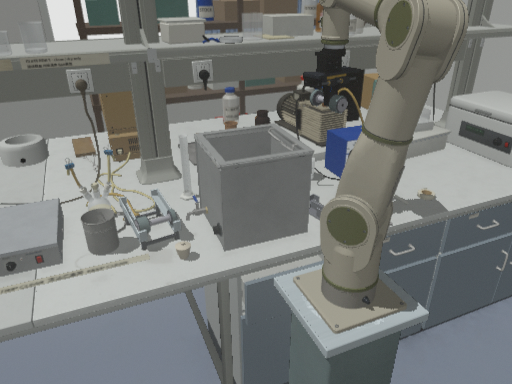

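```bash
python3 -m inch '[[[0,0,0,0.014,0.003,0,1],[0,0,0,0.027,0.0063,0,1],[0,0,0,0.027,0.0063,0,1],[0,0,0,0.027,0.0063,0,1]]]'; cat > st.py <<'E'
from h import *
s=read_state();M=R.from_quat(s['eef_rot']).as_matrix();p=s['ee_pos']
ax=M[:,2]  # tool z; column axis
print('tcp',p.round(4),'colaxis z',ax.round(3),'ang',np.degrees(np.arctan2(ax[1],ax[0])).round(2),'fingers',M[:,0].round(3),'axis pt',(p-M[:,0]*.012).round(4),'centre',(p-M[:,0]*.012-.006*ax).round(4),'q',s['joint_positions'].round(2),s['ft_force'].round(1))
E
python3 st.py
```

```text
time: 19.65
ee_pos: [0.4203, -0.1656, 0.4175]
eef_rot: [-0.692, -0.139, 0.708, -0.019]
ft_force: [-0.3, 0.3, -4.6]
width: 0.0189
tcp [ 0.4203 -0.1656  0.4175] colaxis z [-0.975 -0.223  0.003] ang -167.1 fingers [-0.042  0.166 -0.985] axis pt [ 0.4208 -0.1676  0.4293] centre [ 0.4266 -0.1663  0.4293] q [-0.57 -0.07  0.92  1.49 -0.09  1.79 -1.02] [-0.3  0.3 -4.6]
```

```bash
python3 -m inch '[[[0,0,-0.3,0,0,0,1],[0,0,-0.65,0,0,0,1],[0,0,-1,0,0,0,1],[0,0,-1,0,0,0,1]]]';python3 -m inch '[[[0,0,-0.3,0,0,0,1],[0,0,-0.65,0,0,0,1],[0,0,-1,0,0,0,1],[0,0,-1,0,0,0,1]]]'; python3 -m inch '[[[0,0,-0.25,0,0,0,1],[0,0,-0.45,0,0,0,1],[0,0,-0.6,0,0,0,1],[0,0,-0.75,0,0,0,1],[0,0,-0.85,0,0,0,1],[0,0,-0.85,0,0,0,1],[0,0,-0.85,0,0,0,1]]]'; python3 st.py;  python3 - <<'E'
from h import *
snap('top','t12'); snap('scene','s12')
E
```

```text
time: 20.05
ee_pos: [0.4177, -0.1639, 0.2943]
eef_rot: [-0.69, -0.141, 0.71, -0.018]
ft_force: [-0.8, 0.7, -3.3]
width: 0.0185
time: 20.45
ee_pos: [0.4186, -0.1646, 0.1765]
eef_rot: [-0.691, -0.141, 0.709, -0.018]
ft_force: [-0.3, 0.2, -3.3]
width: 0.0184
time: 21.15
ee_pos: [0.4212, -0.1663, 0.0781]
eef_rot: [-0.693, -0.14, 0.707, -0.018]
ft_force: [0.0, 0.1, -3.2]
width: 0.0187
tcp [ 0.4212 -0.1663  0.0781] colaxis z [-0.975 -0.224 -0.   ] ang -167.08 fingers [-0.038  0.168 -0.985] axis pt [ 0.4217 -0.1683  0.0899] centre [ 0.4275 -0.167   0.09  ] q [-0.45  0.26  0.94  2.02 -0.38  1.12 -0.67] [ 0.   0.1 -3.2]
```

View pics/t12.png

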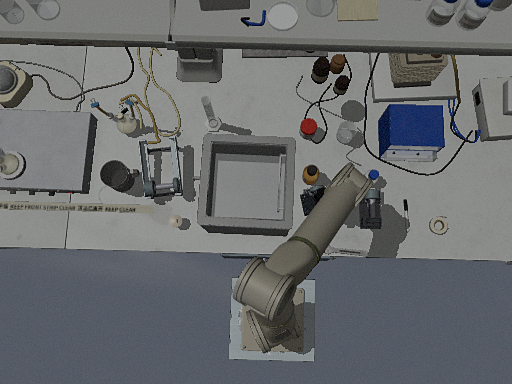

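View pics/s12.png

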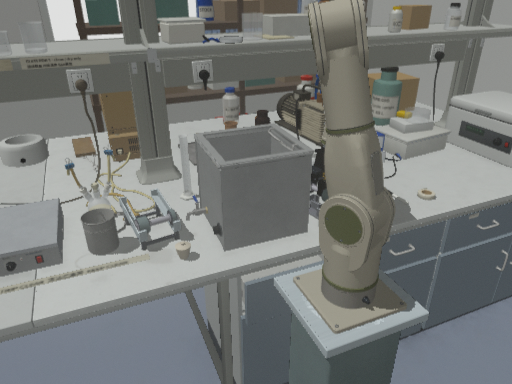

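Clear of the bath. Lower into the pockets gently.

```bash
python3 -m inch '[[[0,0,-0.05,0,0,0,1],[0,0,-0.1,0,0,0,1],[0,0,-0.15,0,0,0,1],[0,0,-0.15,0,0,0,1]]]' 30;python3 -m inch '[[[0,0,-0.05,0,0,0,1],[0,0,-0.09,0,0,0,1],[0,0,-0.09,0,0,0,1]]]'; python3 -m inch '[[[0,0,-0.025,0,0,0,1],[0,0,-0.04,0,0,0,1],[0,0,-0.04,0,0,0,1]]]'; python3 st.py
```

```text
time: 21.65
ee_pos: [0.4194, -0.1661, 0.0577]
eef_rot: [-0.692, -0.14, 0.708, -0.018]
ft_force: [-0.3, -0.2, -4.4]
width: 0.019
time: 21.95
ee_pos: [0.4196, -0.1662, 0.0472]
eef_rot: [-0.692, -0.14, 0.708, -0.018]
ft_force: [0.8, 0.6, -3.7]
width: 0.0189
time: 22.25
ee_pos: [0.4199, -0.1663, 0.0429]
eef_rot: [-0.693, -0.14, 0.707, -0.018]
ft_force: [0.0, -0.6, -4.3]
width: 0.019
tcp [ 0.4199 -0.1663  0.0429] colaxis z [-0.975 -0.223  0.001] ang -167.14 fingers [-0.04   0.169 -0.985] axis pt [ 0.4204 -0.1683  0.0547] centre [ 0.4263 -0.167   0.0547] q [-0.41  0.33  0.91  2.05 -0.45  1.05 -0.6 ] [ 0.  -0.6 -4.3]
```

```bash
python3 -m inch '[[[0,0,-0.015,0,0,0,1],[0,0,-0.03,0,0,0,1],[0,0,-0.03,0,0,0,1]]]'; python3 -m inch '[[[0,0,-0.01,0,0,0,1],[0,0,-0.02,0,0,0,1],[0,0,-0.02,0,0,0,1]]]'
```

```text
time: 22.55
ee_pos: [0.4199, -0.1662, 0.0393]
eef_rot: [-0.693, -0.14, 0.707, -0.018]
ft_force: [-0.1, 1.1, -3.5]
width: 0.0187
time: 22.85
ee_pos: [0.4202, -0.1663, 0.0378]
eef_rot: [-0.693, -0.14, 0.707, -0.017]
ft_force: [-4.5, 1.0, 9.4]
width: 0.0195
```

```bash
python3 -m inch '[[[0,0,0.003,0,0,0,0.8],[0,0,0.003,0,0,0,0.5],[0,0,0.003,0,0,0,0.45],[0,0,0.003,0,0,0,0.45],[0,0,0.003,0,0,0,0.45]]]'; python3 -m inch '[[[0.006,-0.025,0.15,0,0,0,0.45],[0.016,-0.068,0.4,0,0,0,0.45],[0.028,-0.12,0.7,0,0,0,0.45],[0.04,-0.17,1,0,0,0,0.45]]]'; python3 -m inch '[[[0,0,0.35,0,0,0,0.45],[0,0,0.7,0,0,0,0.45],[0,0,1,0,0,0,0.45]]]'; python3 -m inch '[[[0,0,0.35,0,0,0,0.45],[0,0,0.7,0,0,0,0.45],[0,0,1,0,0,0,0.45]]]'
```

```text
time: 23.35
ee_pos: [0.4201, -0.1663, 0.0374]
eef_rot: [-0.693, -0.14, 0.707, -0.018]
ft_force: [-1.0, -0.6, 0.7]
width: 0.0427
time: 23.75
ee_pos: [0.4245, -0.187, 0.1586]
eef_rot: [-0.693, -0.14, 0.707, -0.018]
ft_force: [1.2, -0.0, -0.6]
width: 0.0478
time: 24.05
ee_pos: [0.4247, -0.187, 0.2796]
eef_rot: [-0.693, -0.14, 0.707, -0.018]
ft_force: [0.8, 0.6, -0.5]
width: 0.0476
time: 24.35
ee_pos: [0.4246, -0.1868, 0.3997]
eef_rot: [-0.693, -0.14, 0.707, -0.018]
ft_force: [0.7, -0.7, 0.2]
width: 0.0479
```

Swing away over the bath to uncover both views.

```bash
python3 -m inch '[[[0.1,0.3,0.05,0,0,0.013,0.45],[0.2,0.6,0.1,0,0,0.026,0.45],[0.3,0.9,0.15,0,0,0.04,0.45]]]'; python3 -m inch '[[[0,0.35,0,0,0,0.013,0.45],[0,0.7,0,0,0,0.026,0.45],[0,1,0,0,0,0.04,0.45]]]';python3 -m inch '[[[0,0.35,0,0,0,0.013,0.45],[0,0.7,0,0,0,0.026,0.45],[0,1,0,0,0,0.04,0.45],[0,1,0,0,0,0.04,0.45]]]'; python3 - <<'E'
from h import *
snap('top','t13'); snap('scene','s13')
grid('pics/t13_raw.png',(298,160,392,234),8,'pics/t13g.png')
grid('pics/s13_raw.png',(100,170,200,250),7,'pics/s13g.png')
E
```

```text
time: 24.65
ee_pos: [0.461, -0.0776, 0.416]
eef_rot: [-0.67, -0.227, 0.699, -0.107]
ft_force: [1.2, -0.6, -0.6]
width: 0.0476
time: 24.95
ee_pos: [0.4605, 0.0435, 0.4154]
eef_rot: [-0.636, -0.309, 0.68, -0.194]
ft_force: [0.8, -0.1, 0.2]
width: 0.048
time: 25.35
ee_pos: [0.4597, 0.1673, 0.4141]
eef_rot: [-0.59, -0.389, 0.65, -0.28]
ft_force: [-0.4, -0.7, -0.3]
width: 0.0474
```

View pics/t13g.png

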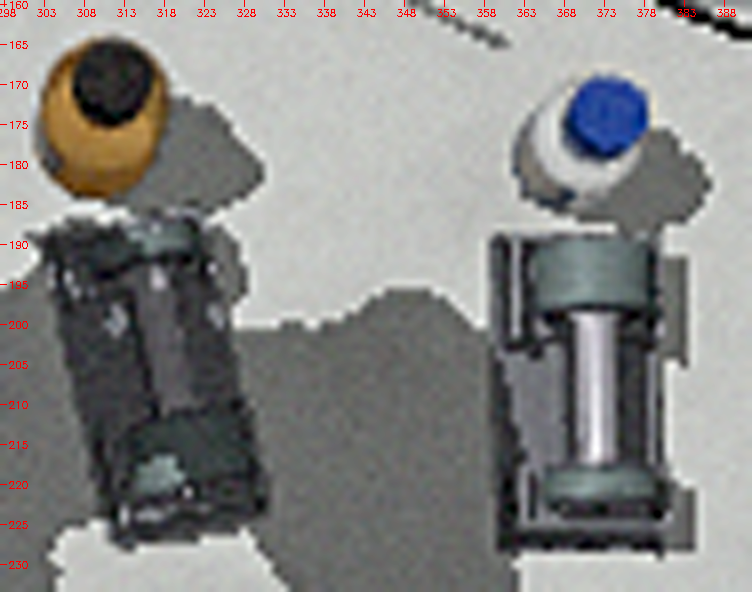

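View pics/s13.png

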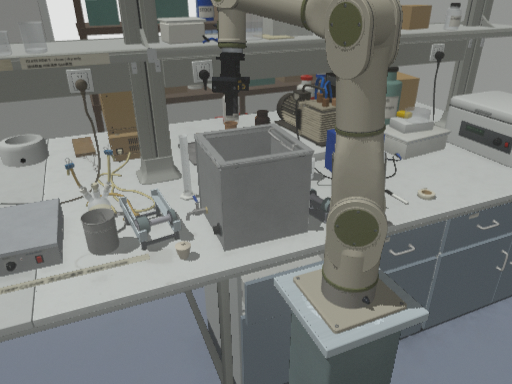

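View pics/t13.png

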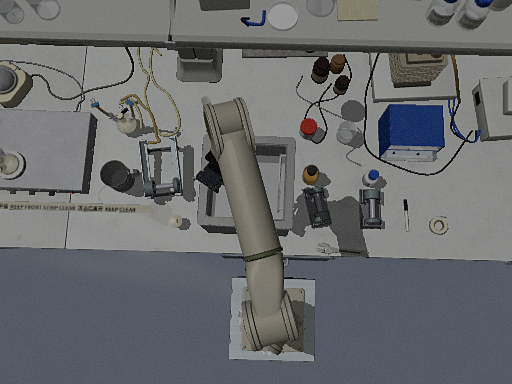

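View pics/s13g.png

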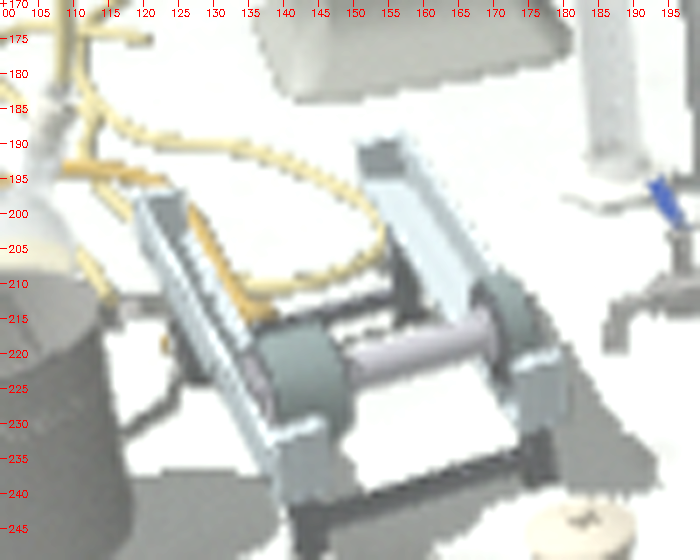

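```bash
python3 - <<'E'
from h import *
im=cv2.imread('pics/t13_raw.png')
z=cv2.convertScaleAbs(im,alpha=2.6)
k=14;u0,v0,u1,v1=298,182,340,232
c=cv2.resize(z[v0:v1,u0:u1],None,fx=k,fy=k,interpolation=cv2.INTER_CUBIC)
def draw(P,col):
    q=np.array([[(proj('top',p)[0]-u0+.5)*k,(proj('top',p)[1]-v0+.5)*k] for p in P]).astype(int)
    cv2.polylines(c,[q],True,col,1)
ctr=np.array([.4268,-.1667,.05]);d=np.array([-.9744,-.225,0])
n=np.cross(d,[0,0,1])
t=np.linspace(0,2*np.pi,40)
for y in (.064,.028,-.046,-.064):
    draw([ctr+d*y+.028*(n*np.cos(a)+np.array([0,0,1])*np.sin(a)) for a in t],(0,255,0))
cv2.imwrite('pics/t14.png',c)
E
```

```text
(no output)
```

View pics/t14.png

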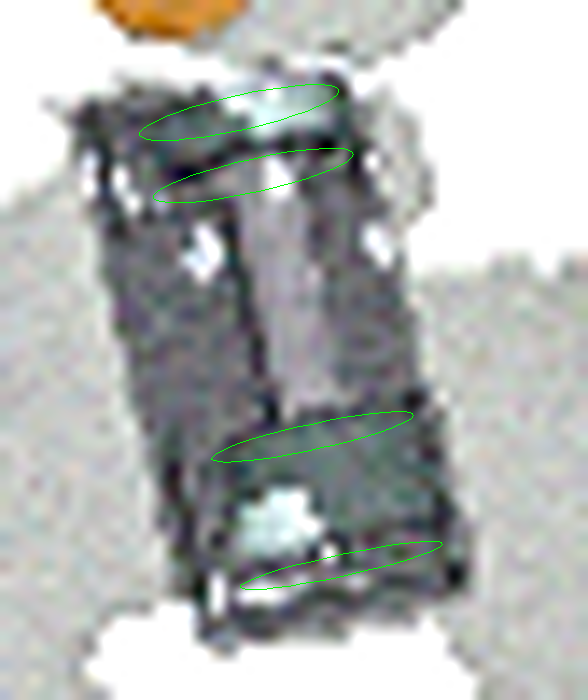

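```bash
python3 - <<'E'
from h import *
im=cv2.imread('pics/s13_raw.png')
z=cv2.convertScaleAbs(im,alpha=2.0)
k=10;u0,v0,u1,v1=290,170,350,230
c=cv2.resize(z[v0:v1,u0:u1],None,fx=k,fy=k,interpolation=cv2.INTER_CUBIC)
ctr=np.array([.4268,-.1667,.05]);d=np.array([-.9744,-.225,0]);n=np.cross(d,[0,0,1])
t=np.linspace(0,2*np.pi,40)
for y in (.064,.028,-.046,-.064):
    q=np.array([proj('scene',ctr+d*y+.028*(n*np.cos(a)+np.array([0,0,1])*np.sin(a))) for a in t])
    cv2.polylines(c,[((q-[u0,v0]+.5)*k).astype(int)],True,(0,255,0),1)
cv2.imwrite('pics/s14.png',c)
print(read_state()['ee_pos'],read_state()['time'])
E
```

```text
[0.46075889 0.16186122 0.41497986] 25.45
```

View pics/s14.png

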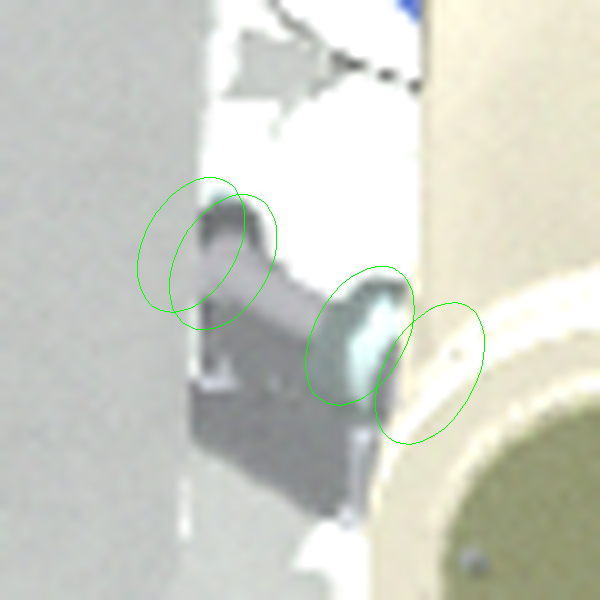

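```bash
python3 -m inch '[[[0,0,0,0,0,0,0.45],[0,0,0,0,0,0,0.45],[0,0,0,0,0,0,0.45],[0,0,0,0,0,0,0.45]]]'; python3 -c "
from bench import *
print(close_job())"
```

```text
time: 25.85
ee_pos: [0.4609, 0.1607, 0.4156]
eef_rot: [-0.593, -0.385, 0.651, -0.276]
ft_force: [-0.8, 0.1, -0.3]
width: 0.0479
the job is handed in; nothing more can be done
None
```

Both columns are placed and the job is handed in, at about 26 s of the 69 s allowed. `close_job()` gave no verdict, so what follows rests on my own checks.

- **Column 1:** it was lifted off the stop and laid in the right-hand cradle, long fitting away from the robot. In the top picture both fittings lie inside their pockets. Its measured middle is about 2 mm from the cradle centre I measured.
- **Column 2:** it rolled to the stop, then went into the left-hand cradle, long fitting towards the robot. I tilted the gripper 10 degrees to keep clear of the water bath.
- **Seating:** both columns met the pocket floor at the same tool height (0.038 m, column axis about 50 mm up).
- **Column 3:** it was never lifted and lies straight across the track at the stop in the last picture.
- **Surroundings:** by eye, the things in view stand where they were. The gripper is open, well above the bath, and the wrist force reads near zero.

**Disagreements:** the final outline check of column 2 was about 1 pixel (3–4 mm) off in both views. In the top view that matches a similar shift on column 1, so I put it down to calibration; it is within the pocket clearance of about 4 mm. In the top view column 2 lay partly in shadow, and in the scene view the arm hid part of it. The arm also blocked both views during the placings, so those were done from the measured positions and the wrist force.

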